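Hang the tube-drying carrier on the rail and slide it into its neck

ROBOT

A 6-joint arm with a two-finger parallel gripper is mounted at the origin on the work surface. World frame = base frame: x ahead of the robot, y to its left, z up, the work surface at z = 0. Lengths are in m, angles in degrees, forces in N, time in s.
With the tool pointing down it reaches from about 0.4 to 0.825 m from the base axis. Payload 7 kg.
Tool frame: the origin (TCP) lies on the front face of the gripper's body, between the roots of the fingers; the fingertips stand 66 mm ahead of it and the grasp point (between the pads) lies 47 mm ahead of it; z points along the fingers, y is the line along which they close (so a half turn about z gives the same grasp; the last joint's range is limited). The gripper opens to 88 mm and grips with 3 to 60 N. Pads are 19 mm wide; open, the fingers measure 130 mm over their backs; the gripper's body (78 mm by 193 mm) begins 47 mm behind the grasp point.
Start: joints at [-46.862, 20.546, 0.682, 0, -70.136, -16.507], TCP at [0.303, -0.603, 0.292] pointing down, gripper open.
Joint ranges: [-176.03, 176.03], [-82.01, 121.73], [-58.28, 71.71], [-173.87, 95.51], [-174.79, -0.11], [-173.66, 173.66]. Speed limits (degrees/s): [136.94, 136.94, 172.46, 180, 180, 180].

INTERFACE

Orientations are given as [roll, pitch, yaw] about the fixed x, y, z axes, in that order (R = Rz(yaw) Ry(pitch) Rx(roll)).
In Python, from plant import ctrl gives the robot as it stands.
- The arm moves only by the tool send_rows, never from a script. Its argument "deltas" is a list of rows, each a list of 2 entries, a list of its own where there are three numbers: the shift along the tool's x, y, z each as a share of 800 mm, from -1 to 1, then the turn about the tool's z as a share of 90 degrees, from -1 to 1. A call has exactly 5 rows; each row is the pose to reach, as a shift and turn from the pose commanded when the call began, along the tool's axes at that moment; what a row does not reach only later rows make up. A row lasts 1/12 s, in which the tool goes at most 41.7 mm and 7.16 degrees, less where a joint would pass 70% of its speed; a pose out of reach is approached as far as the arm can. A call with a number of a shift or a turn outside -1 to 1 is refused whole. A call with a gripper value outside its range is refused whole. "gripper" is the opening, from 0 (shut) to 1 (fully open), set as the call begins (left out, the last holds). The fingers move at their own pace and stop on an object; the grip force is fixed at half the most. Time passes only in rows, so rows that repeat a pose let the fingers close, or fill a call up. It gives the time, the measured TCP pose, the force, the opening and the grip force at its end, in the units of the state.
- ctrl.get_obs(): the state, without advancing time (a new reading comes with each control period).
- ctrl.snapshot(name): name is "side" or "top"; returns a dict with "color" (384x512x3 uint8, red, green, blue), "vertical_fov" (degrees; the focal length in pixels is half the picture's height over the tangent of half this angle, whatever the lens; pixels are square), "cx", "cy" (the principal point, pixels), "rvec" (rotation vector, rad) and "tvec" (3), from world to camera coordinates, as OpenCV has them. Camera axes: x right, y down, z forward; pixel columns grow to the right and rows downward; lengths in m; the calibration is good to about 2 mm. A picture is of the moment at which its call begins. There is no depth.
- ctrl.close_job(): hands the job in; it is judged then, once.
Trained networks look in a picture, given as the dict that the camera call returned (one of the last four; its "shot" number tells which), for a name from the list of things; names that differ only in an ending like _2 or _b are one class to them, and where a whole thing is asked for, a point or a joint stands for the part that bears it (a point fixed in the world has none). Each returns a list of dicts, best first, with "conf" (0 to 1); they miss things now and then, are a little off and sometimes report something else, mostly with a low value. They report only what shows in the picture. A call takes as long as a camera call. They do not tell look-alikes from the thing itself.
- ctrl.boxes_of(picture, thing): "xy" ([column, row] as shares, 0 to 1, of the picture: columns of its width, rows of its height, amid what is visible of it).
- ctrl.cut_out(picture, thing): "pixels" (384x512 bool, what is visible of it) and "xy" ([column, row] as shares, 0 to 1, of the picture: columns of its width, rows of its height, amid what is visible of it).
The state is a dict: "clock": time; "joint_pos": joint angles; "qvel": joint speeds; "tau": joint torques, N m; "tool_pos": TCP position; "orientation": TCP orientation; "force": force on the tool from outside, world axes, zero at the start; "moment": the same for the moment, N m; "opening": finger opening in m; "gripper_force": force on a finger pad.
Only numpy, scipy, OpenCV 4.12 (cv2) and the standard library are available. Lean on these libraries where they do the work, as an engineer would, in place of code of your own. Each camera call takes 0.05 s, during which the arm holds its last target. There are 200 camera calls.

TASK

Take the tube-drying carrier by its leaning handle and hook it over the rail near the rail's right-hand post (as seen from the robot). Then slide it to the left along the rail, without lifting it off, until its hook drops down into the narrow neck of the rail, and leave it hanging there by itself, still and upright. Do not disturb the two flasks or the jug.

Things in the scene. Friction and masses are not known exactly. Their poses are not given: they have to be found in the camera images.
- hanger: Tube-drying carrier, steel, 0.3 kg, 156 mm tall, upright on the riser. Origin under its tray, straight below the hook's apex; z up; handle on its -x side. Tray 84 mm (x -38 to +46) by 70 mm by 6 mm, with four fixed glass tubes 87 mm high at x +10 and +32. A stem 4 mm thick, 14 mm wide, rises at x = -18.5 mm to the hook. The centre of mass is under the apex within 3 mm, so it hangs upright.
- hook (a point): Inner apex of the hanger's hook, 150 mm above its underside; axes as the hanger's. The hook is an inverted V, roof faces at 45 degrees, 12 mm wide along y (y is to lie along the rail), its mouth 33 mm wide inside between stem (-x) and lip (+x). Outer top 6 mm above the apex; the lip reaches 27 mm below it, and must pass over the rail.
- grip (a point): Mid-handle, at (-58, 0, 153) mm in the hanger's frame, axes as the hanger's. Handle: straight black bar, 12 mm thick along y (close the fingers on these faces), 16 mm wide, leaning 30 degrees from vertical, rising to -x; it goes on 20 mm above and 42 mm below. Grip with the fingers pointing down along the bar, so tilted 30 degrees.
- stand: Fixed stand. Origin on the bench under the rail's axis, midway between the posts; x away from the robot, y left along the rail, z up. Posts of 12 mm at x = 0 and +120 mm, y = -160 and +160 mm; the front ones carry the rail in clamps of 30 mm diameter, 18 mm long.
- shelf_edge (a point): Middle of the lower front edge of the stand's clear shelf (x -37 mm, 80 mm above the rail's axis); axes as the stand's. The shelf runs from here 177 mm to +x, 180 mm to either side, and has a lip 28 mm up along this edge. It leaves no room for a vertical gripper; the hook must go onto the rail from the robot's side, beneath the shelf.
- rail_axis (a point): On the rail's axis, midway between the posts, 240 mm above the bench; axes as the stand's. Rail: fixed steel bar of 20 mm diameter along y. A hook resting on it has its apex 14 mm above the axis. Somewhere from y +20 to +80 mm (unknown, to be felt with light downward pressure, or seen) is the middle of its neck: 10 mm diameter, 20 mm long, square shoulders. There the hook drops 7 mm.
- riser: Fixed grey plastic block, 140 by 120 mm, 100 mm high, on which the hanger stands at the start; origin on the bench under its centre.
- flask_a: Bystander: amber volumetric flask, 84 mm wide, 188 mm tall, origin under its centre.
- flask_b: Bystander: clear volumetric flask, 71 mm wide, 163 mm tall, origin under its centre.
- jug: Bystander: white mug-shaped jug, 90 mm wide, 110 mm tall, origin under its centre.
Things that resemble listed ones, but are neither listed nor needed, are in the scene too. What is shaped like the hanger but blue or yellow is not meant.

How it is judged:
By the outcome, as a careful person would: the job done as asked, in the order asked, and still so for the second after the job is handed in, with the robot touching nothing.
It also fails if it takes over 64 s, if anything falls off the work surface, if the arm or the gripper's body presses on something with over 40 N, if the wrist force passes 120 N, or if a joint passes its speed limit or range.

## Working session

There is one attempt and no reset: what is moved stays moved. The work goes in short steps, Python scripts to look and compute and a tool call to move; the robot and the scene stay as the last step left them, time stands still between calls to the robot, and variables do not carry over. Pictures are saved under pics/ and viewed, at most 10 in all, crops included, and the job is handed in when it is done.

Besides the shell and the picture viewer there is one more tool, called after "Call:" as name([rows], argument=value, ...), one row to a line, values as JSON. send_rows: Moves the arm, as the interface text tells. Shift numbers are shares of 800 mm and turn numbers shares of 90 degrees, none past 1 either way. Its arguments: {"type":"object","properties":{"deltas":{"type":"array","items":{"type":"array"}},"gripper":{"type":"number"}},"required":["deltas"]}

```bash
mkdir -p pics; ls
cat > h.py <<'E'
import numpy as np,cv2
from plant import ctrl
from scipy.spatial.transform import Rotation as R
def cam(s):
    f=192/np.tan(np.radians(s["vertical_fov"])/2)
    return np.array([[f,0,s["cx"]],[0,f,s["cy"]],[0,0,1]]),np.array(s["rvec"],float),np.array(s["tvec"],float)
def proj(s,P):
    K,r,t=cam(s);return cv2.projectPoints(np.atleast_2d(np.array(P,float)),r,t,K,None)[0][:,0]
def ray(s,uv):
    K,r,t=cam(s);M=cv2.Rodrigues(r)[0];d=M.T@np.linalg.inv(K)@[uv[0],uv[1],1];return -M.T@t,d
def atz(s,uv,z):
    o,d=ray(s,uv);return o+d*(z-o[2])/d[2]
def tri(s1,u1,s2,u2):
    A=[];b=[]
    for s,u in((s1,u1),(s2,u2)):
        o,d=ray(s,u);d/=np.linalg.norm(d);P=np.eye(3)-np.outer(d,d);A.append(P);b.append(P@o)
    return np.linalg.lstsq(np.vstack(A),np.hstack(b),rcond=None)[0]
E
python3 - <<'E'
from h import *
o=ctrl.get_obs();print(o)
for n in("side","top"):
    s=ctrl.snapshot(n);cv2.imwrite(f"pics/{n}0.png",cv2.resize(s["color"][:,:,::-1],(800,600),interpolation=cv2.INTER_CUBIC))
    print(n,s["vertical_fov"],s["cx"],s["cy"],"campos",ray(s,(256,192)))
    for t in["hanger","hook","grip","stand","shelf_edge","rail_axis","riser","flask_a","flask_b","jug"]:
        try:print(t,[(round(d["conf"],2),np.round(np.array(d["xy"])*[512,384],1).tolist()) for d in ctrl.boxes_of(s,t)])
        except Exception as e:print(t,e)
E
```

```text
pics
{'clock': 0.0, 'joint_pos': array([-4.68616237e+01,  2.05914856e+01,  6.35826257e-01, -2.18646019e-02,
       -7.01350982e+01, -1.65071931e+01]), 'qvel': array([-0.0497487 , -0.11744129, -0.04142547, -0.05749806,  0.01425719,
       -0.06815415]), 'tau': array([ 1.22973674e-03, -5.82723927e+01,  2.93067133e+01,  6.99730128e+00,
        6.97033349e-03, -1.65691481e-04]), 'tool_pos': array([ 0.30240167, -0.6030626 ,  0.29123213]), 'orientation': array([ 1.79907142e+02, -6.08310631e-03, -1.53376258e+02]), 'force': array([-0.57834938, -0.02185355,  0.61614052]), 'moment': array([ 0.02182232,  0.01506952, -0.00628189]), 'gripper_force': 0.0, 'opening': 0.08759443715797392}
side 46.9298579341619 254.98554524226657 194.44407366577494 campos (array([0.23518631, 1.284989  , 1.22734682]), array([ 0.1841321 , -0.77057932, -0.61019561]))
hanger [(0.95, [273.6, 166.6]), (0.69, [293.3, 158.1])]
hook [(0.63, [278.7, 165.6])]
grip [(0.82, [293.3, 161.3]), (0.59, [275.5, 167.3]), (0.41, [240.8, 198.5])]
stand [(0.74, [280.5, 187.9]), (0.17, [277.9, 166.4])]
shelf_edge [(0.74, [212.3, 188.6]), (0
[... 323 characters left out ...]
20833295728374 campos (array([0.33445589, 0.00780939, 1.78976244]), array([ 0.12770869,  0.01369149, -0.99182219]))
hanger [(0.95, [382.7, 217.1]), (0.88, [319.5, 158.0]), (0.81, [339.6, 199.7])]
hook [(0.95, [322.4, 158.3]), (0.89, [378.8, 217.1]), (0.86, [337.7, 200.3])]
grip [(0.86, [338.6, 200.1]), (0.76, [382.0, 214.7]), (0.69, [320.3, 159.7])]
stand [(0.76, [233.6, 150.3]), (0.16, [331.2, 210.1])]
shelf_edge []
rail_axis [(0.71, [232.2, 149.1])]
riser [(0.95, [329.9, 207.9]), (0.52, [233.8, 147.4])]
flask_a [(0.85, [154.3, 214.6]), (0.49, [156.8, 177.7]), (0.21, [381.4, 171.0])]
flask_b [(0.85, [154.3, 214.6]), (0.49, [156.8, 177.7]), (0.21, [381.4, 171.0])]
jug [(0.8, [379.6, 171.2])]
```

View pics/side0.png

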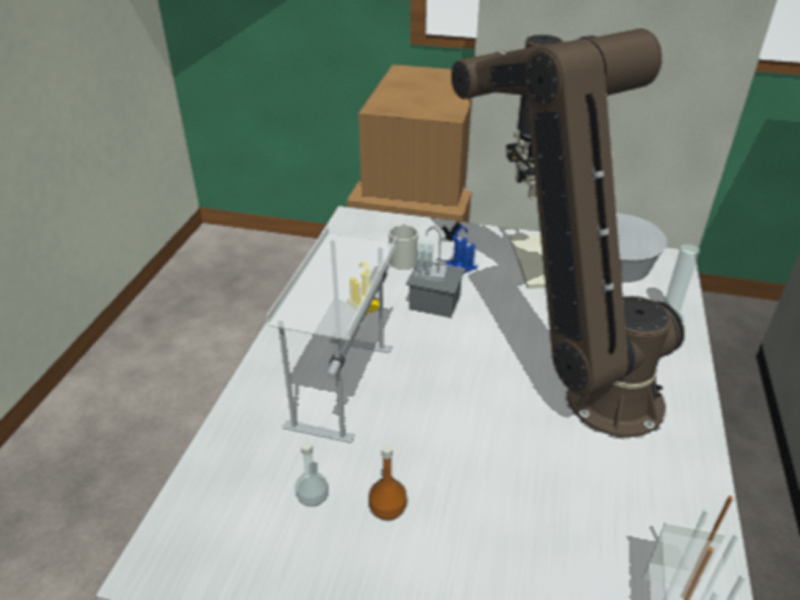

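View pics/top0.png

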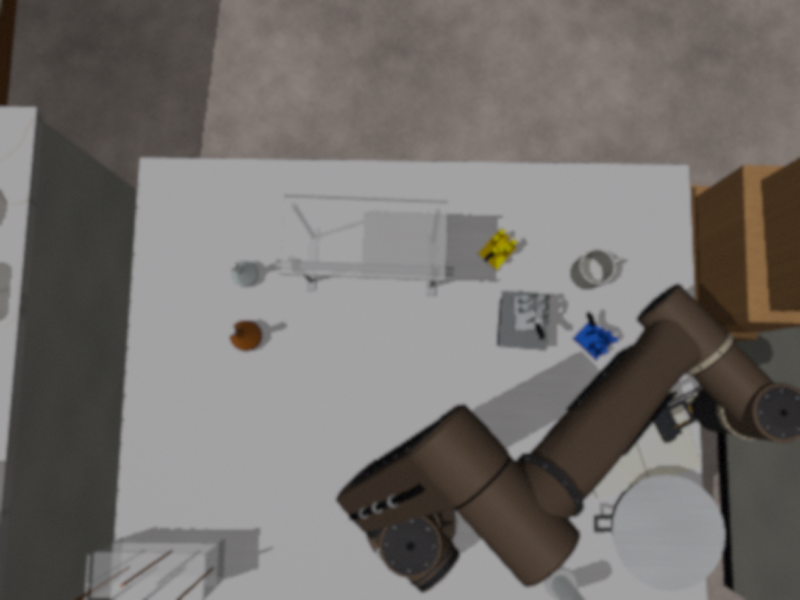

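Run:
```python
from h import *
ims=[]
for n,cs in(("top",[(312,177,64,48),(170,110,136,102)]),("side",[(250,140,64,48),(160,145,112,84)])):
    s=ctrl.snapshot(n)
    np.save(f"pics/{n}.npy",s,allow_pickle=True)
    for x,y,w,h in cs: ims.append(cv2.resize(s["color"][y:y+h,x:x+w,::-1],(400,300),interpolation=cv2.INTER_CUBIC))
cv2.imwrite("pics/c.png",np.vstack([np.hstack(ims[:2]),np.hstack(ims[2:])]))
```

```text
(no output)
```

View pics/c.png

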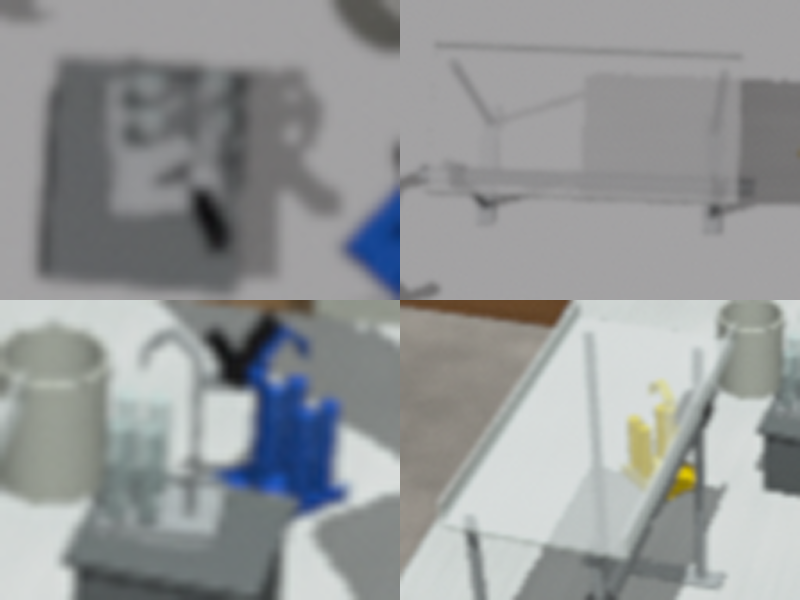

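```bash
cat > fit.py <<'E'
from h import *
from scipy.optimize import least_squares
T=np.load("pics/top.npy",allow_pickle=True).item();S=np.load("pics/side.npy",allow_pickle=True).item()
def fit(feats,x0,z0):
    def pts(p): 
        c,s=np.cos(p[2]),np.sin(p[2]);return lambda q:[p[0]+c*q[0]-s*q[1],p[1]+s*q[0]+c*q[1],z0+q[2]]
    def res(p):
        w=pts(p);return np.concatenate([proj(c,w(q))[0]-u for c,q,u in feats])
    r=least_squares(res,x0,loss="soft_l1");print("pose",r.x[:2].round(4),np.degrees(r.x[2]).round(1));print(res(r.x).reshape(-1,2).round(1).tolist());return r.x
tl=lambda x,y:np.array([312+x/6.25,177+y/6.25])
sl=lambda x,y:np.array([250+x/6.25,140+(y-300)/6.25])
mm=lambda *a:np.array(a)/1000
if __name__=="__main__":
    for z in (.24,): print("rail ends",atz(T,(188.7,169.5),z),atz(T,(288.3,174),z),tri(T,(188.7,169.5),S,(215.7,234.2)),tri(T,(288.3,174),S,(245.4,175.8)))
    print("tray FL",atz(T,tl(107,215),.106),"BL",atz(T,tl(107,72),.106),"htop",atz(T,tl(217,245),.27))
    print("riser",[atz(T,tl(*u),.1).round(4) for u in((40,275),(58,57),(240,285))])
    fit([(T,mm(-38,35,6),tl(107,215)),(T,mm(46,35,6),tl(107,72)),(T,mm(-68,0,170),tl(217,245)),(T,mm(-37,0,117),tl(197,185)),
         (S,mm(0,0,156),sl(172,333)),(S,mm(-18.5,0,6),sl(192,510)),(S,mm(-68,0,170),sl(275,325))],[.6,-.2,0],.1)
E
python3 fit.py
```

```text
rail ends [0.61305714 0.27337707 0.24      ] [ 0.60088347 -0.0864745   0.24      ] [0.61390657 0.27531448 0.22699618] [ 0.60609645 -0.08806474  0.21269622]
tray FL [ 0.47877753 -0.25350142  0.106     ] BL [ 0.56834972 -0.25424694  0.106     ] htop [ 0.44862285 -0.28944794  0.27      ]
riser [array([ 0.4415, -0.2125,  0.1   ]), array([ 0.5783, -0.2245,  0.1   ]), array([ 0.4367, -0.3366,  0.1   ])]
pose [ 0.5189 -0.2882] -0.2
[[-0.1, -0.6], [-0.2, 0.8], [-0.4, -0.6], [-0.1, 1.5], [0.1, -1.9], [-0.1, -0.3], [-0.2, -1.4]]
```

```bash
cat > st.py <<'E'
from fit import *
tr=lambda x,y:np.array([170+(x-400)/2.94,110+y/2.94])
sr=lambda x,y:np.array([160+(x-400)/3.571,145+(y-300)/3.571])
p=fit([(T,mm(-37,180,320),tr(430,194)),(T,mm(-37,-180,320),tr(740,205)),(T,mm(140,180,320),tr(437,44)),(T,mm(140,-180,320),tr(741,56)),
 (S,mm(0,160,0),np.array([345,433])*.64),(S,mm(0,-160,0),sr(700,578)),(S,mm(-37,-180,348),sr(730,330)),(S,mm(140,180,348),sr(440,510))],[.6,.09,0],0)
c,s=np.cos(p[2]),np.sin(p[2])
W=lambda a,b,z:[p[0]+c*a-s*b,p[1]+s*a+c*b,z]
rows=[]
for C,(x,y,w,h) in((T,(170,150,133,50)),(S,(190,150,80,100))):
    k=800//w if C is T else 5
    im=cv2.resize(C["color"][y:y+h,x:x+w,::-1],None,fx=k,fy=k,interpolation=cv2.INTER_CUBIC)
    raw=im.copy()
    for A,B,col in((W(0,-160,.25),W(0,160,.25),(0,0,255)),(W(-.037,-.18,.32),W(-.037,.18,.32),(0,255,0)),(W(0,-.16,0),W(0,-.16,.24),(255,0,0)),(W(0,.16,0),W(0,.16,.24),(255,0,0))):
        if abs(A[1])>10: A,B=W(0,-.16,.24),W(0,.16,.24)
        a,b=[tuple(int(v) for v in (proj(C,q)[0]-[x,y]+.5)*k) for q in(A,B)]
        cv2.line(im,a,b,col,1)
    rows.append((raw,im))
a=rows[0][1];b=np.hstack(rows[1])[:, :800]
out=np.zeros((600,800,3),np.uint8);out[:a.shape[0],:a.shape[1]]=a[:600]
hh=600-a.shape[0];out[a.shape[0]:]=b[:hh] if b.shape[0]>=hh else 0
print(a.shape,b.shape);cv2.imwrite("pics/d.png",out)
E
python3 st.py
```

```text
pose [0.6085 0.1084] -0.9
[[-0.3, 0.5], [-0.4, -0.5], [-0.1, 1.2], [0.2, -0.2], [-0.9, 1.8], [-0.2, -0.6], [1.3, -3.3], [-0.4, -2.5]]
(300, 798, 3) (500, 800, 3)
```

View pics/d.png

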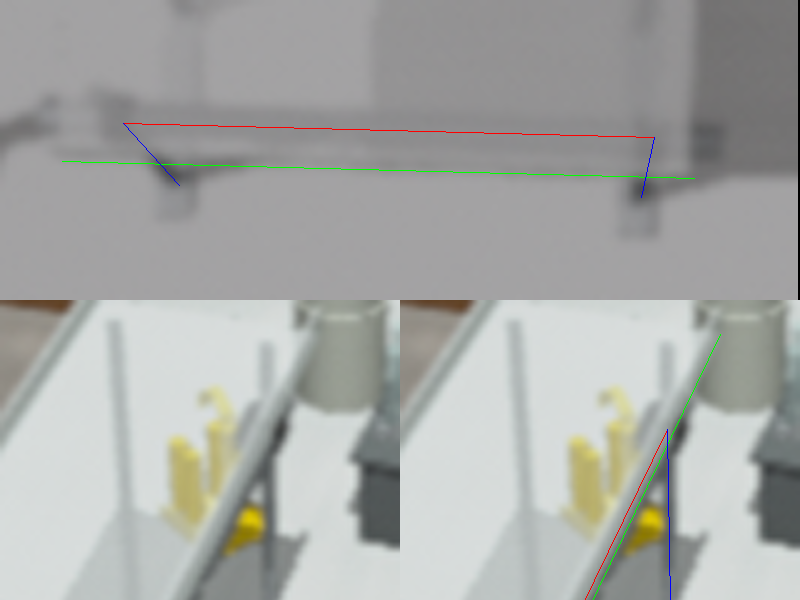

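Run:
```python
from h import *
T=np.load("pics/top.npy",allow_pickle=True).item();S=np.load("pics/side.npy",allow_pickle=True).item()
g=T["color"].mean(2)
for c in(196,205,215,225,240,255,268): print(c,"r162:",g[162:184,c-2:c+3].mean(1).round().astype(int).tolist())
P=lambda y:proj(T,[[.6085+ .0157*(y-.1084)+d, y,z] for d,z in((0,.25),(-.037,.32),(-.037,.348))])
for y in(.25,.108,-.03):print(y,P(y).round(1).tolist())
g=S["color"].mean(2)
for r in(185,195,205,215,225): 
    print(r,"c205:",g[r,205:252].round().astype(int).tolist())
```

```text
196 r162: [160, 160, 160, 159, 154, 147, 142, 142, 142, 142, 143, 147, 145, 134, 118, 109, 112, 123, 138, 148, 153, 154]
205 r162: [160, 160, 160, 160, 156, 150, 144, 141, 142, 143, 146, 153, 156, 148, 131, 118, 123, 139, 153, 159, 160, 161]
215 r162: [163, 162, 163, 162, 161, 155, 146, 142, 142, 142, 143, 145, 148, 147, 142, 147, 157, 162, 162, 163, 163, 162]
225 r162: [163, 163, 163, 163, 162, 157, 150, 144, 142, 143, 144, 147, 152, 154, 150, 151, 157, 162, 163, 163, 163, 163]
240 r162: [148, 148, 148, 147, 147, 146, 143, 141, 141, 142, 142, 142, 144, 147, 146, 143, 149, 158, 162, 163, 163, 163]
255 r162: [147, 147, 147, 147, 147, 146, 145, 142, 140, 142, 142, 141, 142, 145, 148, 146, 145, 152, 160, 162, 163, 163]
268 r162: [147, 147, 147, 147, 147, 146, 146, 143, 140, 141, 142, 142, 141, 144, 147, 146, 143, 148, 158, 162, 162, 163]
0.25 [[194.7, 169.7], [191.3, 176.7], [190.0, 175.4]]
0.108 [[234.3, 170.8], [232.8, 177.9], [232.3, 176.5]]
-0.03 [[272.7, 171.8], [273.2, 179.0], [273.4, 177.6]]
185 c205: [216, 217, 216, 216, 216, 217, 217, 215, 201, 183, 183, 201, 215, 217, 217, 217
[... 434 characters left out ...]
94, 194, 194, 193, 190, 184, 181, 186, 192, 195, 195, 195, 194, 196, 200, 200, 187, 168, 156, 136, 109, 107, 123, 135, 137, 137, 136, 136, 135, 137, 137, 135, 123, 120, 126, 129, 135, 154, 191, 213, 217, 216]
215 c205: [131, 133, 138, 144, 152, 155, 154, 152, 155, 163, 170, 173, 173, 177, 186, 185, 185, 182, 169, 140, 112, 105, 118, 130, 135, 133, 133, 133, 133, 135, 134, 134, 135, 135, 135, 135, 134, 124, 122, 132, 162, 197, 215, 215, 215, 214, 214]
225 c205: [135, 134, 133, 132, 132, 133, 133, 130, 125, 124, 127, 122, 115, 115, 114, 108, 105, 117, 131, 135, 132, 132, 132, 132, 134, 133, 134, 133, 135, 134, 134, 134, 136, 153, 183, 201, 202, 192, 185, 180, 174, 169, 164, 169, 180, 199, 212]
```

Call:
send_rows([
  [[0, 0, -0.25], 0.296],
  [[0, 0, -0.25], 0.296],
  [[0, 0, -0.25], 0.296],
  [[0, 0, -0.25], 0.296],
  [[0, 0, -0.25], 0.296],
], gripper=1)

```text
clock: 1.62
tool_pos: [0.3021, -0.6033, 0.4962]
orientation: [-179.8, 0.1, 179.6]
force: [0.5, -0.5, 0.7]
opening: 0.0876
gripper_force: 0.0
```

Call:
send_rows([
  [[0, 0, -1], 0],
  [[0, 0, -1], 0],
  [[0, 0, -1], 0],
  [[0, 0, -1], 0],
  [[0, 0, -1], 0],
])

```text
clock: 2.03
tool_pos: [0.3015, -0.6026, 0.6963]
orientation: [-179.8, 0.1, 180.0]
force: [1.2, -1.6, 2.4]
opening: 0.0879
gripper_force: 0.0
```

Call:
send_rows([
  [[0, 0, -1], 0],
  [[0, 0, -1], 0],
  [[0, 0, -1], 0],
  [[0, 0, -1], 0],
  [[0, 0, -1], 0],
])

```text
clock: 2.45
tool_pos: [0.2654, -0.5288, 0.7832]
orientation: [-178.6, 0.5, 180.0]
force: [-0.7, 0.6, -0.1]
opening: 0.0876
gripper_force: 0.0
```

Call:
send_rows([
  [[0, 0, -1], 0],
  [[0, 0, -1], 0],
  [[0, 0, -1], 0],
  [[0, 0, -1], 0],
  [[0, 0, -1], 0],
])

```text
clock: 2.87
tool_pos: [0.2289, -0.4511, 0.8377]
orientation: [-177.5, 0.7, -180.0]
force: [0.2, 0.4, 0.2]
opening: 0.0876
gripper_force: 0.0
```

Call:
send_rows([
  [[-0.1, 0.25, 0.1], 0],
  [[-0.1, 0.25, 0.1], 0],
  [[-0.1, 0.25, 0.1], 0],
  [[-0.1, 0.25, 0.1], 0],
  [[-0.1, 0.25, 0.1], 0],
])

```text
clock: 3.28
tool_pos: [0.2991, -0.2823, 0.7605]
orientation: [-177.5, 0.7, 180.0]
force: [1.3, 0.5, 0.3]
opening: 0.0874
gripper_force: 0.0
```

Call:
send_rows([
  [[-0.1, 0.25, 0.05], 0],
  [[-0.1, 0.25, 0.05], 0],
  [[-0.1, 0.25, 0.05], 0],
  [[-0.1, 0.25, 0.05], 0],
  [[-0.1, 0.25, 0.05], 0],
])

```text
clock: 3.7
tool_pos: [0.3756, -0.094, 0.716]
orientation: [-177.6, 0.7, -180.0]
force: [1.7, -0.6, 0.5]
opening: 0.0876
gripper_force: 0.0
```

Call:
send_rows([
  [[-1, 0, 0], 0],
  [[-1, 0, 0], 0],
  [[-1, 0, 0], 0],
  [[-1, 0, 0], 0],
  [[-1, 0, 0], 0],
])

```text
clock: 4.12
tool_pos: [0.586, -0.0952, 0.7182]
orientation: [-177.6, 0.7, -179.9]
force: [0.9, 0.0, 1.7]
opening: 0.0875
gripper_force: 0.0
```

Call:
send_rows([
  [[-1, 0, 0], 0],
  [[-1, 0, 0], 0],
  [[-1, 0, 0], 0],
  [[-1, 0, 0], 0],
  [[-1, 0, 0], 0],
])

```text
clock: 4.53
tool_pos: [0.7392, -0.0892, 0.6655]
orientation: [-177.2, 1.3, -179.9]
force: [-0.0, -0.2, 1.4]
opening: 0.0879
gripper_force: 0.0
```

Call:
send_rows([
  [[-0.5, 0.3, -0.5], 0],
  [[-0.5, 0.3, -0.5], 0],
  [[-0.5, 0.3, -0.5], 0],
  [[-0.5, 0.3, -0.5], 0],
  [[-0.5, 0.3, -0.5], 0],
])

```text
clock: 4.95
tool_pos: [0.7425, -0.0054, 0.6781]
orientation: [-176.9, 3.4, -179.8]
force: [-0.9, -0.2, 0.5]
opening: 0.0877
gripper_force: 0.0
```

Call:
send_rows([
  [[-0.5, 0.3, -0.5], 0],
  [[-0.5, 0.3, -0.5], 0],
  [[-0.5, 0.3, -0.5], 0],
  [[-0.5, 0.3, -0.5], 0],
  [[-0.5, 0.3, -0.5], 0],
])

```text
clock: 5.37
tool_pos: [0.7432, 0.0662, 0.6826]
orientation: [-176.7, 5.1, -179.7]
force: [-0.3, -0.5, 0.3]
opening: 0.0876
gripper_force: 0.0
```

Call:
send_rows([
  [[-1, 0, 0], 0],
  [[-1, 0, 0], 0],
  [[-1, 0, 0], 0],
  [[-1, 0, 0], 0],
  [[-1, 0, 0], 0],
])

```text
clock: 5.78
tool_pos: [0.8348, 0.0564, 0.6009]
orientation: [-176.5, 6.6, -179.7]
force: [-0.2, 0.1, -0.6]
opening: 0.0879
gripper_force: 0.0
```

Call:
send_rows([
  [[-1, 0, -1], 0],
  [[-1, 0, -1], 0],
  [[-1, 0, -1], 0],
  [[-1, 0, -1], 0],
  [[-1, 0, -1], 0],
])

```text
clock: 6.2
tool_pos: [0.8161, 0.0543, 0.6366]
orientation: [-176.4, 8.8, -179.6]
force: [0.6, 0.3, -0.6]
opening: 0.0875
gripper_force: 0.0
```

Run:
```python
from h import *
o=ctrl.get_obs();print(o["joint_pos"].round(1),o["clock"])
```

```text
[  19.7   38.4   71.7    7.  -116.  -106.1] 6.2
```

Call:
send_rows([
  [[0.08, 0.25, 0], 0],
  [[0.08, 0.25, 0], 0],
  [[0.08, 0.25, 0], 0],
  [[0.08, 0.25, 0], 0],
  [[0.08, 0.25, 0], 0],
])

```text
clock: 6.62
tool_pos: [0.7532, 0.2532, 0.6144]
orientation: [-176.5, 8.8, -179.6]
force: [1.0, -0.8, -0.1]
opening: 0.0877
gripper_force: 0.0
```

Call:
send_rows([
  [[0.16, 0.25, 0], 0],
  [[0.16, 0.25, 0], 0],
  [[0.16, 0.25, 0], 0],
  [[0.16, 0.25, 0], 0],
  [[0.16, 0.25, 0], 0],
])

```text
clock: 7.03
tool_pos: [0.6422, 0.4274, 0.5862]
orientation: [-176.5, 8.8, -179.6]
force: [0.5, 0.1, 0.2]
opening: 0.088
gripper_force: 0.0
```

Call:
send_rows([
  [[-0.7, 0.7, -1], 0],
  [[-0.7, 0.7, -1], 0],
  [[-0.7, 0.7, -1], 0],
  [[-0.7, 0.7, -1], 0],
  [[-0.7, 0.7, -1], 0],
])

```text
clock: 7.45
tool_pos: [0.6506, 0.4758, 0.6415]
orientation: [-177.0, 10.3, -179.4]
force: [-0.5, -0.6, 0.1]
opening: 0.0873
gripper_force: 0.0
```

Call:
send_rows([
  [[-0.7, 0.7, -1], 0],
  [[-0.7, 0.7, -1], 0],
  [[-0.7, 0.7, -1], 0],
  [[-0.7, 0.7, -1], 0],
  [[-0.7, 0.7, -1], 0],
])

```text
clock: 7.87
tool_pos: [0.6197, 0.4937, 0.6673]
orientation: [-178.1, 12.1, -179.4]
force: [-0.0, 0.3, 0.2]
opening: 0.0877
gripper_force: 0.0
```

Run:
```python
from h import *
o=ctrl.get_obs();print(o["joint_pos"].round(1),o["clock"])
```

```text
[  56.7   37.4   71.7   12.6 -118.5 -139.7] 7.8667
```

Call:
send_rows([
  [[-0.7, 0.7, -1], 0],
  [[-0.7, 0.7, -1], 0],
  [[-0.7, 0.7, -1], 0],
  [[-0.7, 0.7, -1], 0],
  [[-0.7, 0.7, -1], 0],
])

```text
clock: 8.28
tool_pos: [0.5913, 0.5098, 0.6878]
orientation: [-178.9, 13.7, -179.3]
force: [0.0, 0.1, 0.5]
opening: 0.0874
gripper_force: 0.0
```

Call:
send_rows([
  [[-0.7, 0.7, -1], 0],
  [[-0.7, 0.7, -1], 0],
  [[-0.7, 0.7, -1], 0],
  [[-0.7, 0.7, -1], 0],
  [[-0.7, 0.7, -1], 0],
])

```text
clock: 8.7
tool_pos: [0.5635, 0.5214, 0.7097]
orientation: [-179.8, 15.4, -179.3]
force: [0.4, 0.4, -0.6]
opening: 0.0875
gripper_force: 0.0
```

Call:
send_rows([
  [[-0.12, -0.25, 0.05], 0],
  [[-0.12, -0.25, 0.05], 0],
  [[-0.12, -0.25, 0.05], 0],
  [[-0.12, -0.25, 0.05], 0],
  [[-0.12, -0.25, 0.05], 0],
])

```text
clock: 9.12
tool_pos: [0.6615, 0.3355, 0.6982]
orientation: [-179.8, 15.4, -179.3]
force: [0.2, -0.4, -0.0]
opening: 0.0875
gripper_force: 0.0
```

Call:
send_rows([
  [[-0.08, -0.25, 0], 0],
  [[-0.08, -0.25, 0], 0],
  [[-0.08, -0.25, 0], 0],
  [[-0.08, -0.25, 0], 0],
  [[-0.08, -0.25, 0], 0],
])

```text
clock: 9.53
tool_pos: [0.7247, 0.1378, 0.7159]
orientation: [-179.8, 15.4, -179.3]
force: [0.9, -0.3, 0.1]
opening: 0.0881
gripper_force: 0.0
```

Call:
send_rows([
  [[-1, 0, -1], 0],
  [[-1, 0, -1], 0],
  [[-1, 0, -1], 0],
  [[-1, 0, -1], 0],
  [[-1, 0, -1], 0],
])

```text
clock: 9.95
tool_pos: [0.7235, 0.1256, 0.7621]
orientation: [-179.9, 17.4, -179.3]
force: [-0.7, -1.1, 1.5]
opening: 0.0878
gripper_force: 0.0
```

Call:
send_rows([
  [[-1, 0, -1], 0],
  [[-1, 0, -1], 0],
  [[-1, 0, -1], 0],
  [[-1, 0, -1], 0],
  [[-1, 0, -1], 0],
])

```text
clock: 10.37
tool_pos: [0.7046, 0.1107, 0.7883]
orientation: [-179.8, 19.3, -179.3]
force: [0.3, -0.5, -0.2]
opening: 0.0875
gripper_force: 0.0
```

Run:
```python
from h import *
o=ctrl.get_obs();print(o["joint_pos"].round(1),o["clock"])
```

```text
[  28.4   27.2   71.7   10.1 -117.  -111.7] 10.3667
```

Call:
send_rows([
  [[-1, 0, -1], 0],
  [[-1, 0, -1], 0],
  [[-1, 0, -1], 0],
  [[-1, 0, -1], 0],
  [[-1, 0, -1], 0],
])

```text
clock: 10.78
tool_pos: [0.6852, 0.0986, 0.8129]
orientation: [-179.7, 21.2, -179.3]
force: [-0.3, -0.2, 0.3]
opening: 0.0876
gripper_force: 0.0
```

Call:
send_rows([
  [[-1, 0, -1], 0],
  [[-1, 0, -1], 0],
  [[-1, 0, -1], 0],
  [[-1, 0, -1], 0],
  [[-1, 0, -1], 0],
])

```text
clock: 11.2
tool_pos: [0.6641, 0.0889, 0.8376]
orientation: [-179.6, 23.1, -179.3]
force: [-0.4, -0.9, -0.3]
opening: 0.0875
gripper_force: 0.0
```

Call:
send_rows([
  [[-1, 0, -1], 0],
  [[-1, 0, -1], 0],
  [[-1, 0, -1], 0],
  [[-1, 0, -1], 0],
  [[-1, 0, -1], 0],
])

```text
clock: 11.62
tool_pos: [0.6419, 0.0813, 0.8614]
orientation: [-179.5, 25.0, -179.3]
force: [-0.5, 0.0, -0.0]
opening: 0.0877
gripper_force: 0.0
```

Call:
send_rows([
  [[-1, 0, -1], 0],
  [[-1, 0, -1], 0],
  [[-1, 0, -1], 0],
  [[-1, 0, -1], 0],
  [[-1, 0, -1], 0],
])

```text
clock: 12.03
tool_pos: [0.6186, 0.0753, 0.8846]
orientation: [-179.4, 27.0, -179.2]
force: [0.3, -0.5, 0.6]
opening: 0.088
gripper_force: 0.0
```

Call:
send_rows([
  [[-1, 0, -1], 0],
  [[-1, 0, -1], 0],
  [[-1, 0, -1], 0],
  [[-1, 0, -1], 0],
  [[-1, 0, -1], 0],
])

```text
clock: 12.45
tool_pos: [0.5942, 0.0709, 0.9071]
orientation: [-179.2, 28.9, -179.2]
force: [0.7, -0.1, -0.5]
opening: 0.0875
gripper_force: 0.0
```

```bash
cat >> h.py <<'E'
def shares(goal_tcp,from_obs=None):
    o=from_obs or ctrl.get_obs();M=R.from_euler("xyz",o["orientation"],degrees=True)
    d=np.asarray(goal_tcp)-o["tool_pos"];return (M.inv().apply(d)/.8).round(4),np.linalg.norm(d).round(4)
def zax():
    return R.from_euler("xyz",ctrl.get_obs()["orientation"],degrees=True).as_matrix()[:,2]
E
python3 - <<'E'
from h import *
o=ctrl.get_obs();print(o["joint_pos"].round(1),o["clock"],o["tool_pos"],o["orientation"]);z=zax();print(z)
g=np.array([.461,-.288,.253]);print(g-.047*z,shares(g-.047*z),shares(g-.197*z))
s=ctrl.snapshot("top");np.save("pics/top2.npy",s,allow_pickle=True)
s=ctrl.snapshot("side");np.save("pics/side2.npy",s,allow_pickle=True)
E
```

```text
[  33.3   17.8   71.7   17.9 -118.  -110.6] 12.45 [0.594235   0.07091941 0.90710098] [-179.21076305   28.92709224 -179.20322228]
[ 0.48379518 -0.0070474  -0.87515288]
[ 0.43826163 -0.28766877  0.29413219] (array([ 0.5467, -0.4375,  0.5794]), np.float64(0.7271)) (array([ 0.5467, -0.4375,  0.3919]), np.float64(0.6419))
```

Call:
send_rows([
  [[0.137, -0.109, 0.098], 0],
  [[0.137, -0.109, 0.098], 0],
  [[0.137, -0.109, 0.098], 0],
  [[0.137, -0.109, 0.098], 0],
  [[0.137, -0.109, 0.098], 0],
])

```text
clock: 12.97
tool_pos: [0.5364, -0.0188, 0.7838]
orientation: [-179.2, 28.9, -179.2]
force: [0.2, -0.7, 1.9]
opening: 0.0877
gripper_force: 0.0
```

Call:
send_rows([
  [[0.137, -0.109, 0.098], 0],
  [[0.137, -0.109, 0.098], 0],
  [[0.137, -0.109, 0.098], 0],
  [[0.137, -0.109, 0.098], 0],
  [[0.137, -0.109, 0.098], 0],
])

```text
clock: 13.38
tool_pos: [0.4767, -0.1093, 0.6606]
orientation: [-179.2, 28.6, -179.3]
force: [-0.2, 0.0, -1.3]
opening: 0.0875
gripper_force: 0.0
```

Call:
send_rows([
  [[0.137, -0.109, 0.098], 0],
  [[0.137, -0.109, 0.098], 0],
  [[0.137, -0.109, 0.098], 0],
  [[0.137, -0.109, 0.098], 0],
  [[0.137, -0.109, 0.098], 0],
])

```text
clock: 13.8
tool_pos: [0.42, -0.1978, 0.5396]
orientation: [-179.3, 28.5, -179.4]
force: [0.2, -0.4, -1.0]
opening: 0.0873
gripper_force: 0.0
```

Call:
send_rows([
  [[0.136, -0.11, 0.098], 0],
  [[0.136, -0.11, 0.098], 0],
  [[0.136, -0.11, 0.098], 0],
  [[0.136, -0.11, 0.098], 0],
  [[0.136, -0.11, 0.098], 0],
])

```text
clock: 14.22
tool_pos: [0.3635, -0.2876, 0.4192]
orientation: [-179.5, 28.5, -179.5]
force: [-1.3, 0.4, -1.1]
opening: 0.0878
gripper_force: 0.0
```

Run:
```python
from h import *
o=ctrl.get_obs();print(o["joint_pos"].round(1),o["clock"],o["tool_pos"],o["orientation"])
z=zax();g=np.array([.461,-.288,.253])
ims=[]
T2=np.load("pics/top2.npy",allow_pickle=True).item()
for s,(x,y,w,h) in((T2,(310,175,64,48)),(ctrl.snapshot("top"),(310,175,64,48)),(ctrl.snapshot("side"),(250,120,96,72))):
    k=400/w
    im=cv2.resize(s["color"][y:y+h,x:x+w,::-1],(400,300),interpolation=cv2.INTER_CUBIC)
    B=np.array([.5189,-.2882,.1])
    for q,c in(((-68,0,170),(0,0,255)),((-37,0,117),(0,255,0)),((0,0,156),(255,0,255)),((-38,35,6),(255,255,0)),((46,35,6),(255,255,0)),((-38,-35,6),(255,255,0))):
        u=(proj(s,B+np.array(q)/1000)[0]-[x,y]+.5)*k;cv2.circle(im,tuple(int(v) for v in u),2,c,-1)
    u=(proj(s,o["tool_pos"]+z*.066)[0]-[x,y]+.5)*k;cv2.circle(im,tuple(int(v) for v in u),3,(0,165,255),-1)
    ims.append(im)
ims.append(ims[0]*0)
cv2.imwrite("pics/e.png",np.vstack([np.hstack(ims[:2]),np.hstack(ims[2:])]))
```

```text
[-21.4 -14.7 -20.7 -11.6 -57.6 -64.3] 14.2167 [ 0.36354442 -0.28759393  0.41920332] [-179.48783455   28.51445267 -179.54627005]
```

View pics/e.png

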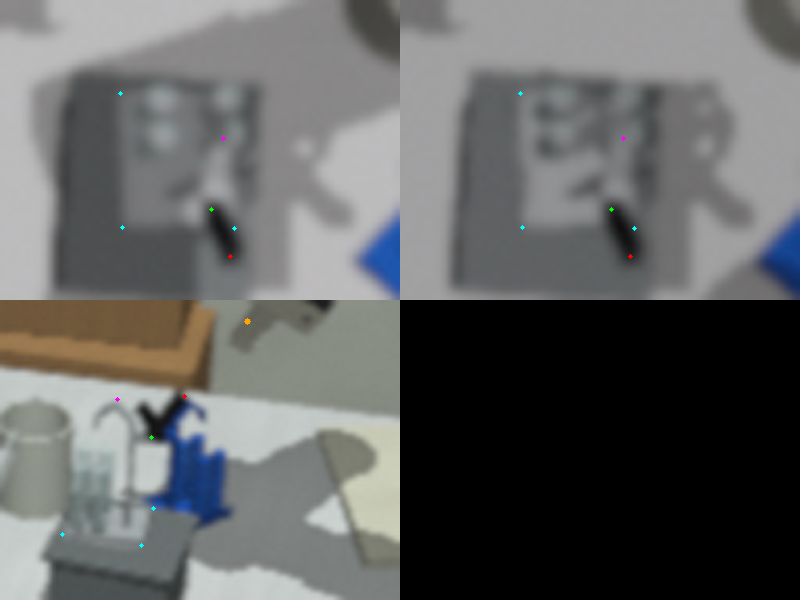

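Run:
```python
from h import *
z=zax();g=np.array([.460,-.288,.254]);print(z,shares(g-.047*z))
```

```text
[ 0.48194212 -0.00813542 -0.87616528] (array([-0.0004,  0.0009,  0.1845]), np.float64(0.1476))
```

Call:
send_rows([
  [[0, 0, 0.04], 0],
  [[0, 0, 0.08], 0],
  [[0, 0.001, 0.12], 0],
  [[0, 0.001, 0.16], 0],
  [[0, 0.001, 0.1845], 0],
])

```text
clock: 14.73
tool_pos: [0.4396, -0.285, 0.2945]
orientation: [-179.2, 28.9, -179.1]
force: [0.1, -0.4, 0.1]
opening: 0.0874
gripper_force: 0.0
```

Call:
send_rows([
  [[0, 0, 0], 0],
  [[0, 0, 0], 0],
  [[0, 0, 0], 0],
  [[0, 0, 0], 0],
  [[0, 0, 0], 0],
], gripper=0)

```text
clock: 15.15
tool_pos: [0.4379, -0.2864, 0.2977]
orientation: [-179.1, 29.1, -179.1]
force: [-0.1, -0.1, -0.2]
opening: 0.0599
gripper_force: 0.0
```

Call:
send_rows([
  [[0, 0, 0], 0],
  [[0, 0, 0], 0],
  [[0, 0, 0], 0],
  [[0, 0, 0], 0],
  [[0, 0, 0], 0],
])

```text
clock: 15.57
tool_pos: [0.4374, -0.2864, 0.2958]
orientation: [-179.2, 28.9, -179.2]
force: [-0.3, 0.8, -0.4]
opening: 0.0265
gripper_force: 0.0
```

Run:
```python
from h import *
o=ctrl.get_obs();print(o["clock"],o["tool_pos"],o["orientation"],o["opening"],o["gripper_force"],o["force"],o["tool_pos"]+.047*zax())
s=ctrl.snapshot("side");x,y=250,120
cv2.imwrite("pics/f.png",cv2.resize(s["color"][y:y+72,x:x+96,::-1],(800,600),interpolation=cv2.INTER_CUBIC))
```

```text
15.5667 [ 0.43744671 -0.28644929  0.29579384] [-179.19401063   28.92480235 -179.21172625] 0.026486464014230666 0.0 [-0.3143625   0.76292164 -0.42749438] [ 0.46018349 -0.28679765  0.25466091]
```

View pics/f.png

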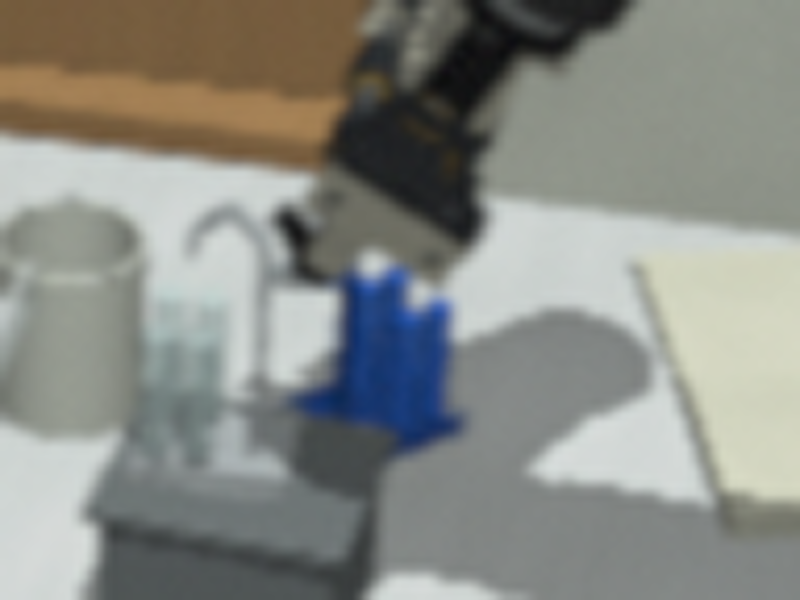

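Call:
send_rows([
  [[0, 0, 0], 0],
  [[0, 0, 0], 0],
  [[0, 0, 0], 0],
  [[0, 0, 0], 0],
  [[0, 0, 0], 0],
], gripper=0)

```text
clock: 16.03
tool_pos: [0.4376, -0.2862, 0.2957]
orientation: [-179.2, 28.9, -179.2]
force: [-0.7, 2.1, 3.1]
opening: 0.012
gripper_force: 30.0
```

Run:
```python
from h import *
o=ctrl.get_obs();print(o["clock"],o["tool_pos"],o["orientation"],o["opening"],o["gripper_force"],o["force"],o["tool_pos"]+.047*zax())
print(shares(o["tool_pos"]+[0,0,.1]),shares(o["tool_pos"]+[.1,0,0]))
```

```text
16.0333 [ 0.43755502 -0.28621509  0.29574296] [-179.21783183   28.91966738 -179.21048917] 0.011970567889830233 29.984783828258514 [-0.6621244   2.12062856  3.0960404 ] [ 0.46028798 -0.28654348  0.25460776]
(array([-0.0604, -0.0015, -0.1094]), np.float64(0.1)) (array([-0.1094, -0.0009,  0.0605]), np.float64(0.1))
```

Call:
send_rows([
  [[-0.005, 0, -0.01], 0],
  [[-0.011, 0, -0.02], 0],
  [[-0.016, 0, -0.03], 0],
  [[-0.022, 0, -0.04], 0],
  [[-0.0275, -0.001, -0.05], 0],
])

```text
clock: 16.45
tool_pos: [0.4374, -0.2866, 0.3426]
orientation: [-179.2, 28.9, -179.2]
force: [0.7, 0.2, -3.3]
opening: 0.0116
gripper_force: 30.0
```

Call:
send_rows([
  [[-0.003, 0.035, 0.002], 0],
  [[-0.006, 0.07, 0.004], 0],
  [[-0.01, 0.105, 0.006], 0],
  [[-0.015, 0.14, 0.008], 0],
  [[-0.02, 0.17, 0.01], 0],
])

```text
clock: 16.87
tool_pos: [0.4541, -0.1492, 0.3414]
orientation: [-179.2, 29.0, -179.2]
force: [0.3, -2.1, -3.5]
opening: 0.0118
gripper_force: 30.0
```

Call:
send_rows([
  [[0, 0.035, 0], 0],
  [[0, 0.07, 0], 0],
  [[0, 0.105, 0], 0],
  [[0, 0.14, 0], 0],
  [[0, 0.175, 0], 0],
])

```text
clock: 17.28
tool_pos: [0.453, -0.0093, 0.3397]
orientation: [-179.3, 29.0, -179.3]
force: [0.4, -0.5, -3.9]
opening: 0.0118
gripper_force: 30.0
```

Call:
send_rows([
  [[0, 0, 0], 0],
  [[0, 0, 0], 0],
  [[0, 0, 0], 0],
  [[0, 0, 0], 0],
  [[0, 0, 0], 0],
])

```text
clock: 17.7
tool_pos: [0.4534, -0.0115, 0.3388]
orientation: [-179.2, 28.9, -179.3]
force: [0.2, 0.7, -3.7]
opening: 0.0119
gripper_force: 30.0
```

Run:
```python
from h import *
o=ctrl.get_obs();g=o["tool_pos"]+.047*zax();print(o["clock"],o["tool_pos"],o["orientation"],o["opening"],o["gripper_force"],o["force"],g,"apex",g+[.058,0,-.003])
ims=[]
A=g+[.058,0,-.003]
for n,(x,y,w,h) in(("top",(170,125,128,96)),("side",(190,125,112,84))):
    s=ctrl.snapshot(n);np.save(f"pics/{n}3.npy",s,allow_pickle=True);k=400/w
    im=cv2.resize(s["color"][y:y+h,x:x+w,::-1],(400,300),interpolation=cv2.INTER_CUBIC);ims.append(im.copy())
    dot=lambda P,c:cv2.circle(im,tuple(int(v) for v in (proj(s,P)[0]-[x,y]+.5)*k),2,c,-1)
    dot(A+[0,0,.006],(255,0,255));dot(A+[-.0185,0,-.144],(0,255,0))
    for q in((-38,35),(46,35),(46,-35),(-38,-35)):dot(A+[q[0]/1e3,q[1]/1e3,-.144],(255,255,0))
    for b in(-.16,-.108,0,.16):dot([.6085+.0165*b,.1084+b,.24],(0,0,255))
    ims.append(im)
cv2.imwrite("pics/g.png",np.vstack([np.hstack(ims[:2]),np.hstack(ims[2:])]))
```

```text
17.7 [ 0.45336665 -0.01151037  0.33884204] [-179.2124424    28.91684233 -179.33022986] 0.011858231192515691 29.99804824590683 [ 0.23520719  0.69576395 -3.7481212 ] [ 0.47609686 -0.01189071  0.29770577] apex [ 0.53409686 -0.01189071  0.29470577]
```

View pics/g.png

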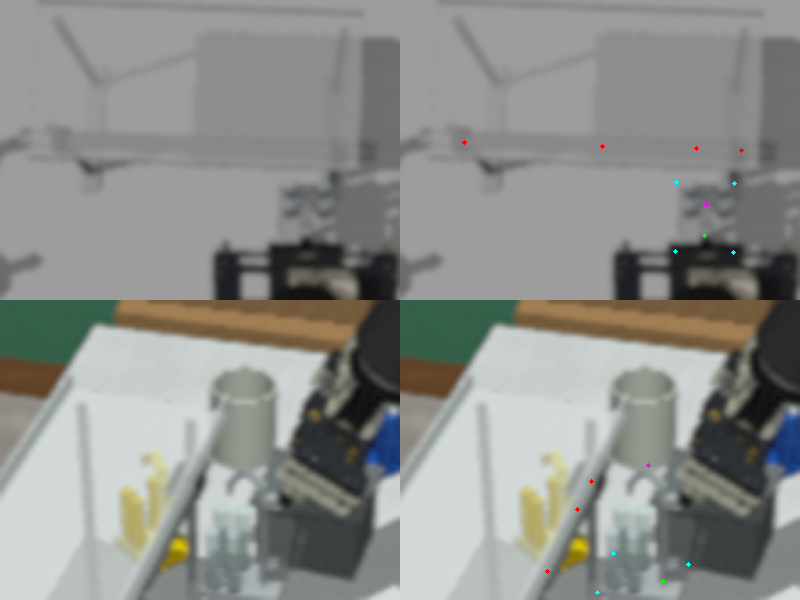

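Call:
send_rows([
  [[0, 0.005, 0], 0],
  [[0, 0.01, 0], 0],
  [[0, 0.014, 0], 0],
  [[0, 0.0175, 0], 0],
  [[-0.01, 0.0175, 0.0055], 0],
])

```text
clock: 18.22
tool_pos: [0.4617, 0.0038, 0.3385]
orientation: [-179.2, 28.9, -179.2]
force: [-0.9, -1.4, -3.0]
opening: 0.0117
gripper_force: 30.0
```

Call:
send_rows([
  [[-0.012, 0, 0.0066], 0],
  [[-0.024, 0, 0.0133], 0],
  [[-0.036, 0, 0.02], 0],
  [[-0.048, 0, 0.0265], 0],
  [[-0.06, 0, 0.0332], 0],
])

```text
clock: 18.63
tool_pos: [0.5185, 0.0039, 0.3382]
orientation: [-179.2, 28.9, -179.2]
force: [0.1, 1.2, -2.9]
opening: 0.012
gripper_force: 30.0
```

Call:
send_rows([
  [[0, 0, 0], 0],
  [[0, 0, 0], 0],
  [[0, 0, 0], 0],
  [[0, 0, 0], 0],
  [[0, 0, 0], 0],
])

```text
clock: 19.05
tool_pos: [0.5169, 0.0038, 0.3386]
orientation: [-179.2, 28.9, -179.2]
force: [-0.2, 0.9, -2.1]
opening: 0.012
gripper_force: 30.0
```

Run:
```python
from h import *
o=ctrl.get_obs();g=o["tool_pos"]+.047*zax();print(o["clock"],o["tool_pos"],o["orientation"],o["opening"],o["force"],o["moment"],"apex",g+[.058,0,-.003])
ims=[]
A=g+[.058,0,-.003]
for n,(x,y,w,h) in(("top",(220,135,80,60)),("side",(210,135,80,60))):
    s=ctrl.snapshot(n);np.save(f"pics/{n}4.npy",s,allow_pickle=True);k=400/w
    im=cv2.resize(s["color"][y:y+h,x:x+w,::-1],(400,300),interpolation=cv2.INTER_CUBIC);ims.append(im.copy())
    dot=lambda P,c:cv2.circle(im,tuple(int(v) for v in (proj(s,P)[0]-[x,y]+.5)*k),2,c,-1)
    dot(A+[0,0,.006],(255,0,255));dot(A+[-.0185,0,-.144],(0,255,0));dot(A+[.0165,0,-.027],(0,255,0))
    for b in(-.16,-.108,0,.16):dot([.6085+.0165*b,.1084+b,.24],(0,0,255))
    ims.append(im)
cv2.imwrite("pics/i.png",np.vstack([np.hstack(ims[:2]),np.hstack(ims[2:])]))
```

```text
19.05 [0.51691652 0.00384732 0.33858736] [-179.20317391   28.92773237 -179.19978443] 0.01195217128026511 [-0.16013892  0.88498643 -2.12991101] [-0.03464108  2.33883606 -0.0065624 ] apex [0.59765542 0.00351124 0.29445551]
```

View pics/i.png

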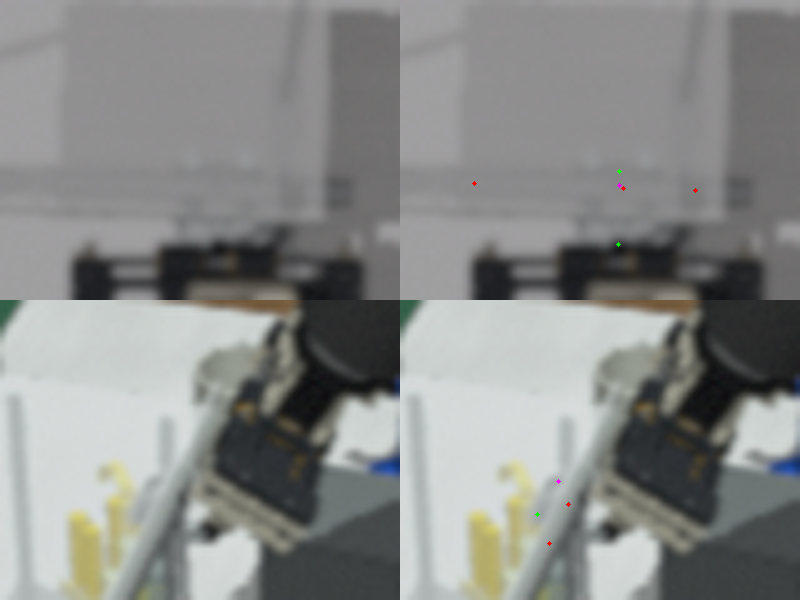

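Call:
send_rows([
  [[-0.0044, 0, 0.0024], 0],
  [[-0.0044, 0, 0.0024], 0],
  [[-0.0014, 0, 0.0079], 0],
  [[0.0016, 0, 0.0134], 0],
  [[0.0046, 0, 0.0188], 0],
])

```text
clock: 19.57
tool_pos: [0.5211, 0.0037, 0.3228]
orientation: [-179.2, 28.9, -179.2]
force: [-0.1, -0.4, -2.8]
opening: 0.0117
gripper_force: 30.0
```

Call:
send_rows([
  [[0.0015, 0, 0.0027], 0],
  [[0.003, 0, 0.0055], 0],
  [[0.0045, 0, 0.0082], 0],
  [[0.006, 0, 0.0109], 0],
  [[0.006, 0, 0.0109], 0],
])

```text
clock: 19.98
tool_pos: [0.5211, 0.0035, 0.313]
orientation: [-179.2, 28.9, -179.2]
force: [-0.3, -0.8, -3.0]
opening: 0.0119
gripper_force: 30.0
```

Call:
send_rows([
  [[0.001, 0, 0.002], 0],
  [[0.002, 0, 0.0041], 0],
  [[0.003, 0, 0.0055], 0],
  [[0.003, 0, 0.0055], 0],
  [[0.003, 0, 0.0055], 0],
])

```text
clock: 20.4
tool_pos: [0.5213, 0.0036, 0.3085]
orientation: [-179.2, 28.9, -179.2]
force: [0.6, -0.1, -2.3]
opening: 0.0114
gripper_force: 30.0
```

```bash
cat >> h.py <<'E'
def st():
    o=ctrl.get_obs();g=o["tool_pos"]+.047*zax();print(o["clock"],o["tool_pos"].round(4),o["orientation"].round(2),o["opening"].round(4),"F",o["force"].round(1),"M",o["moment"].round(2),"apex",(g+[.058,0,-.003]).round(4))
E
python3 -c "
from h import *
st()"
```

```text
Traceback (most recent call last):
  File "h.py", line 24, in st
    o=ctrl.get_obs();g=o["tool_pos"]+.047*zax();print(o["clock"],o["tool_pos"].round(4),o["orientation"].round(2),o["opening"].round(4),"F",o["force"].round(1),"M",o["moment"].round(2),"apex",(g+[.058,0,-.003]).round(4))
                                                                                                                  ^^^^^^^^^^^^^^^^^^
AttributeError: 'float' object has no attribute 'round'
```

Call:
send_rows([
  [[0.001, 0, 0.002], 0],
  [[0.002, 0, 0.0041], 0],
  [[0.003, 0, 0.0055], 0],
  [[0.003, 0, 0.0055], 0],
  [[0.003, 0, 0.0055], 0],
])

```text
clock: 20.82
tool_pos: [0.5217, 0.0037, 0.3039]
orientation: [-179.2, 29.0, -179.2]
force: [1.8, 0.2, -3.0]
opening: 0.0119
gripper_force: 30.0
```

Call:
send_rows([
  [[0.001, 0, 0.002], 0],
  [[0.002, 0, 0.0035], 0],
  [[0.002, 0, 0.0035], 0],
  [[0.002, 0, 0.0035], 0],
  [[0.002, 0, 0.0035], 0],
])

```text
clock: 21.23
tool_pos: [0.5226, 0.0042, 0.302]
orientation: [-179.3, 29.1, -179.2]
force: [6.0, -0.9, 3.8]
opening: 0.0119
gripper_force: 30.0
```

```bash
sed -i 's/o\["opening"\].round(4)/round(o["opening"],4)/' h.py
python3 -c "
from h import *
st()"
```

```text
21.2333 [0.5226 0.0042 0.302 ] [-179.28   29.11 -179.18] 0.0119 F [ 6.  -0.9  3.8] M [-0.35 -1.02 -0.27] apex [0.6034 0.004  0.258 ]
```

Call:
send_rows([
  [[-0.0015, 0, 0.0008], 0],
  [[-0.003, 0, 0.0016], 0],
  [[-0.0044, 0, 0.0024], 0],
  [[-0.0044, 0, 0.0024], 0],
  [[-0.0044, 0, 0.0024], 0],
])

```text
clock: 21.65
tool_pos: [0.5248, 0.0035, 0.3002]
orientation: [-179.2, 28.9, -179.2]
force: [-7.9, 2.0, 6.7]
opening: 0.0119
gripper_force: 30.0
```

Call:
send_rows([
  [[0.0007, 0, 0.0015], 0],
  [[0.0012, 0, 0.0022], 0],
  [[0.0012, 0, 0.0022], 0],
  [[0.0012, 0, 0.0022], 0],
  [[0.0012, 0, 0.0022], 0],
])

```text
clock: 22.07
tool_pos: [0.5248, 0.0034, 0.2985]
orientation: [-179.2, 28.9, -179.2]
force: [-11.0, 2.7, 10.8]
opening: 0.0118
gripper_force: 30.0
```

```bash
python3 -c "
from h import *
st()"
```

```text
22.0667 [0.5248 0.0034 0.2985] [-179.2    28.91 -179.19] 0.0118 F [-11.    2.7  10.8] M [1.1  3.18 0.68] apex [0.6055 0.0031 0.2544]
```

Call:
send_rows([
  [[0.0012, 0, -0.0006], 0],
  [[0.0022, 0, -0.0012], 0],
  [[0.0022, 0, -0.0012], 0],
  [[0.0022, 0, -0.0012], 0],
  [[0.0022, 0, -0.0012], 0],
])

```text
clock: 22.48
tool_pos: [0.5238, 0.0038, 0.2988]
orientation: [-179.2, 29.0, -179.2]
force: [4.3, 0.3, 2.8]
opening: 0.0118
gripper_force: 30.0
```

```bash
python3 -c "
from h import *
st()
print(shares(ctrl.get_obs()['tool_pos']+np.array([.0165,1,0])*.1))"
```

```text
22.4833 [0.5238 0.0038 0.2988] [-179.22   28.97 -179.19] 0.0118 F [4.3 0.3 2.8] M [-0.01 -0.5  -0.02] apex [0.6046 0.0035 0.2546]
(array([-3.40e-03,  1.25e-01,  1.00e-04]), np.float64(0.1))
```

Call:
send_rows([
  [[-0.0003, 0.0125, 0], 0],
  [[-0.0006, 0.025, 0], 0],
  [[-0.001, 0.0375, 0], 0],
  [[-0.0014, 0.05, 0], 0],
  [[-0.0017, 0.0625, 0], 0],
])

```text
clock: 22.9
tool_pos: [0.5243, 0.0529, 0.2989]
orientation: [-179.1, 28.9, -179.3]
force: [7.5, -7.6, 5.6]
opening: 0.0119
gripper_force: 30.0
```

```bash
python3 -c "
from h import *
st()"
```

```text
22.9 [0.5243 0.0529 0.2989] [-179.12   28.92 -179.3 ] 0.0119 F [ 7.5 -7.6  5.6] M [-2.22 -1.9  -1.62] apex [0.605  0.0524 0.2547]
```

Call:
send_rows([
  [[-0.001, 0.011, 0.0006], 0],
  [[-0.0017, 0.0225, 0.0009], 0],
  [[-0.0024, 0.034, 0.0011], 0],
  [[-0.0028, 0.045, 0.0012], 0],
  [[-0.0031, 0.056, 0.0013], 0],
])

```text
clock: 23.32
tool_pos: [0.5265, 0.0973, 0.2982]
orientation: [-179.1, 28.9, -179.3]
force: [6.2, -5.9, 4.3]
opening: 0.0118
gripper_force: 30.0
```

```bash
python3 -c "
from h import *
st()"
```

```text
23.3167 [0.5265 0.0973 0.2982] [-179.07   28.88 -179.3 ] 0.0118 F [ 6.2 -5.9  4.3] M [-2.08 -1.6  -1.55] apex [0.6072 0.0968 0.254 ]
```

Call:
send_rows([
  [[-0.0008, 0.004, 0.0008], 0],
  [[-0.0009, 0.008, 0.001], 0],
  [[-0.001, 0.012, 0.001], 0],
  [[-0.0011, 0.016, 0.0011], 0],
  [[-0.0012, 0.019, 0.0012], 0],
])

```text
clock: 23.73
tool_pos: [0.5269, 0.1109, 0.297]
orientation: [-178.9, 28.8, -179.4]
force: [-0.4, -9.4, 8.7]
opening: 0.0125
gripper_force: 30.0
```

Call:
send_rows([
  [[0, 0.0012, 0], 0],
  [[-0.0001, 0.0025, 0], 0],
  [[-0.0001, 0.0037, 0], 0],
  [[-0.0002, 0.005, 0], 0],
  [[-0.0002, 0.005, 0], 0],
])

```text
clock: 24.15
tool_pos: [0.527, 0.1147, 0.2969]
orientation: [-178.9, 28.8, -179.4]
force: [-0.6, -9.6, 7.5]
opening: 0.0123
gripper_force: 30.0
```

Call:
send_rows([
  [[0, 0.0012, 0], 0],
  [[-0.0001, 0.0025, 0], 0],
  [[-0.0001, 0.0037, 0], 0],
  [[-0.0002, 0.005, 0], 0],
  [[-0.0002, 0.005, 0], 0],
])

```text
clock: 24.57
tool_pos: [0.5271, 0.1186, 0.2969]
orientation: [-178.9, 28.8, -179.4]
force: [-1.2, -8.8, 7.2]
opening: 0.012
gripper_force: 30.0
```

Call:
send_rows([
  [[0, 0.0012, 0], 0],
  [[-0.0001, 0.0025, 0], 0],
  [[-0.0001, 0.0037, 0], 0],
  [[-0.0001, 0.005, 0], 0],
  [[-0.0001, 0.005, 0], 0],
])

```text
clock: 24.98
tool_pos: [0.5272, 0.1227, 0.2969]
orientation: [-178.9, 28.8, -179.4]
force: [-1.0, -9.3, 7.0]
opening: 0.0122
gripper_force: 30.0
```

Call:
send_rows([
  [[0, 0.0012, 0], 0],
  [[-0.0001, 0.0025, 0], 0],
  [[-0.0001, 0.0037, 0], 0],
  [[-0.0001, 0.005, 0], 0],
  [[-0.0001, 0.005, 0], 0],
])

```text
clock: 25.4
tool_pos: [0.5273, 0.127, 0.297]
orientation: [-179.0, 28.8, -179.3]
force: [-0.1, -7.1, 6.5]
opening: 0.0124
gripper_force: 30.0
```

Call:
send_rows([
  [[0, 0.0012, 0], 0],
  [[-0.0001, 0.0025, 0], 0],
  [[-0.0001, 0.0037, 0], 0],
  [[-0.0001, 0.005, 0], 0],
  [[-0.0001, 0.005, 0], 0],
])

```text
clock: 25.82
tool_pos: [0.5274, 0.1312, 0.2969]
orientation: [-179.0, 28.8, -179.3]
force: [-0.1, -6.6, 5.6]
opening: 0.0119
gripper_force: 30.0
```

Call:
send_rows([
  [[0.0002, 0.0012, 0.0004], 0],
  [[0.0001, 0.0025, 0.0004], 0],
  [[0.0001, 0.0037, 0.0004], 0],
  [[0.0001, 0.005, 0.0004], 0],
  [[0.0001, 0.005, 0.0004], 0],
])

```text
clock: 26.23
tool_pos: [0.5271, 0.1362, 0.2954]
orientation: [-179.1, 28.7, -179.2]
force: [-1.0, -0.2, -4.1]
opening: 0.0117
gripper_force: 30.0
```

Call:
send_rows([
  [[0, 0.0012, 0], 0],
  [[-0.0001, 0.0025, 0], 0],
  [[-0.0001, 0.0037, 0], 0],
  [[-0.0001, 0.005, 0], 0],
  [[-0.0001, 0.005, 0], 0],
])

```text
clock: 26.65
tool_pos: [0.5279, 0.1413, 0.2966]
orientation: [-179.1, 28.9, -179.2]
force: [-0.7, -1.0, -3.3]
opening: 0.0117
gripper_force: 30.0
```

Call:
send_rows([
  [[0, 0.0012, 0], 0],
  [[-0.0001, 0.0025, 0], 0],
  [[-0.0001, 0.0037, 0], 0],
  [[-0.0001, 0.005, 0], 0],
  [[-0.0001, 0.005, 0], 0],
])

```text
clock: 27.07
tool_pos: [0.5277, 0.1434, 0.2965]
orientation: [-179.0, 28.8, -179.3]
force: [2.1, -8.3, -1.8]
opening: 0.012
gripper_force: 30.0
```

Call:
send_rows([
  [[0, -0.002, 0], 0],
  [[0, -0.005, 0], 0],
  [[0.001, -0.005, 0.0018], 0],
  [[0.002, -0.005, 0.0037], 0],
  [[0.003, -0.005, 0.0055], 0],
])

```text
clock: 27.48
tool_pos: [0.5284, 0.1414, 0.2925]
orientation: [-179.2, 28.9, -179.2]
force: [0.8, -3.1, -1.6]
opening: 0.0119
gripper_force: 30.0
```

Call:
send_rows([
  [[0.0005, 0, 0.001], 0],
  [[0.001, 0, 0.0018], 0],
  [[0.001, 0, 0.0018], 0],
  [[0.001, 0, 0.0018], 0],
  [[0.001, 0, 0.0018], 0],
])

```text
clock: 27.9
tool_pos: [0.5283, 0.1414, 0.2908]
orientation: [-179.2, 28.9, -179.2]
force: [-2.1, -3.7, 1.1]
opening: 0.0119
gripper_force: 30.0
```

```bash
python3 -c "
from h import *
st()"
```

```text
27.9 [0.5283 0.1414 0.2908] [-179.2    28.93 -179.21] 0.0119 F [-2.1 -3.7  1.1] M [-1.36  1.84 -0.99] apex [0.609  0.1411 0.2467]
```

Call:
send_rows([
  [[0.0004, -0.001, -0.0002], 0],
  [[0.0004, -0.0019, -0.0002], 0],
  [[0.0009, -0.0019, 0.0007], 0],
  [[0.0009, -0.0019, 0.0007], 0],
  [[0.0009, -0.0019, 0.0007], 0],
])

```text
clock: 28.32
tool_pos: [0.5281, 0.1407, 0.2904]
orientation: [-179.3, 29.0, -179.2]
force: [-4.8, -0.2, 1.6]
opening: 0.0123
gripper_force: 30.0
```

```bash
python3 -c "
from h import *
st()"
```

```text
28.3167 [0.5281 0.1407 0.2904] [-179.27   28.98 -179.15] 0.0123 F [-4.8 -0.2  1.6] M [-0.09  2.58 -0.01] apex [0.6089 0.1404 0.2463]
```

Call:
send_rows([
  [[0.0006, 0, -0.0003], 0],
  [[0.0006, 0, -0.0003], 0],
  [[0.0006, 0, -0.0003], 0],
  [[0.0006, 0, -0.0003], 0],
  [[0.0006, 0, -0.0003], 0],
])

```text
clock: 28.73
tool_pos: [0.5278, 0.1406, 0.2903]
orientation: [-179.3, 29.0, -179.2]
force: [2.7, 1.7, 0.9]
opening: 0.0117
gripper_force: 30.0
```

Call:
send_rows([
  [[0, 0, 0], 0],
  [[0, 0, 0], 0],
  [[0, 0, 0], 0],
  [[0, 0, 0], 0],
  [[0, 0, 0], 0],
], gripper=0.45)

```text
clock: 29.15
tool_pos: [0.5273, 0.1397, 0.2896]
orientation: [-179.2, 28.9, -179.2]
force: [0.0, 0.5, -0.9]
opening: 0.0374
gripper_force: 0.0
```

```bash
python3 -c "
from h import *
st()"
```

```text
29.15 [0.5273 0.1397 0.2896] [-179.18   28.9  -179.2 ] 0.0374 F [ 0.   0.5 -0.9] M [ 0.01  1.62 -0.  ] apex [0.608  0.1394 0.2454]
```

Released. Check before retreating along the bar.

Call:
send_rows([
  [[0, 0, 0], 0],
  [[0, 0, -0.005], 0],
  [[0, 0, -0.015], 0],
  [[0, 0, -0.025], 0],
  [[0, 0, -0.04], 0],
])

```text
clock: 29.57
tool_pos: [0.5114, 0.14, 0.3182]
orientation: [-179.2, 28.9, -179.2]
force: [0.4, -0.4, 0.8]
opening: 0.0392
gripper_force: 0.0
```

Call:
send_rows([
  [[0, 0, -0.02], 0],
  [[0, 0, -0.05], 0],
  [[0, 0, -0.08], 0],
  [[0, 0, -0.11], 0],
  [[0, 0, -0.14], 0],
])

```text
clock: 29.98
tool_pos: [0.4565, 0.1408, 0.4176]
orientation: [-179.3, 28.9, -179.2]
force: [0.2, 0.8, -0.5]
opening: 0.0393
gripper_force: 0.0
```

Call:
send_rows([
  [[0.03, 0, -0.03], 0],
  [[0.06, 0, -0.06], 0],
  [[0.09, 0, -0.09], 0],
  [[0.12, 0, -0.1], 0],
  [[0.15, 0, -0.1], 0],
])

```text
clock: 30.4
tool_pos: [0.3412, 0.1311, 0.4362]
orientation: [-179.6, 27.4, -177.9]
force: [-0.2, 1.2, -0.7]
opening: 0.0392
gripper_force: 0.0
```

Call:
send_rows([
  [[0, 0, 0], 0],
  [[0, 0, 0], 0],
  [[0, 0, 0], 0],
  [[0, 0, 0], 0],
  [[0, 0, 0], 0],
])

```text
clock: 30.82
tool_pos: [0.3434, 0.1303, 0.434]
orientation: [-179.1, 27.4, -178.2]
force: [1.3, -0.8, 0.2]
opening: 0.04
gripper_force: 0.0
```

Run:
```python
from h import *
st()
ims=[];B=np.array([.608,.1394,.247])
for n,(x,y,w,h) in(("top",(170,125,112,84)),("side",(190,140,96,72))):
    s=ctrl.snapshot(n);k=400/w
    im=cv2.resize(s["color"][y:y+h,x:x+w,::-1],(400,300),interpolation=cv2.INTER_CUBIC);ims.append(im.copy())
    dot=lambda P,c:cv2.circle(im,tuple(int(v) for v in (proj(s,P)[0]-[x,y]+.5)*k),2,c,-1)
    dot(B+[0,0,.006],(255,0,255));dot(B+mm(-68,0,20) if 0 else B+np.array([-.068,0,.020]),(0,0,255));dot(B+[-.037,0,-.033],(0,255,0))
    for q in((-38,35),(46,35),(46,-35),(-38,-35)):dot(B+[q[0]/1e3,q[1]/1e3,-.144],(255,255,0))
    ims.append(im)
cv2.imwrite("pics/j.png",np.vstack([np.hstack(ims[:2]),np.hstack(ims[2:])]))
```

```text
30.8167 [0.3434 0.1303 0.434 ] [-179.15   27.36 -178.22] 0.04 F [ 1.3 -0.8  0.2] M [-0.    1.52 -0.02] apex [0.423  0.1303 0.3892]
```

View pics/j.png

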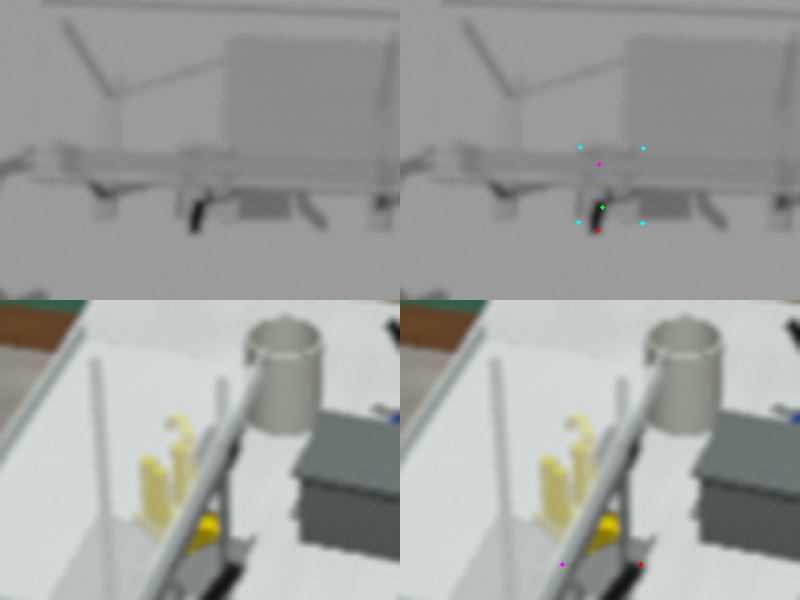

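Call:
send_rows([
  [[0, 0, 0], 0],
  [[0, 0, 0], 0],
  [[0, 0, 0], 0],
  [[0, 0, 0], 0],
  [[0, 0, 0], 0],
])

```text
clock: 31.33
tool_pos: [0.3429, 0.1305, 0.4343]
orientation: [-179.3, 27.4, -178.1]
force: [-0.1, -0.5, 0.4]
opening: 0.0393
gripper_force: 0.0
```

Call:
send_rows([
  [[0, 0, 0], 0],
  [[0, 0, 0], 0],
  [[0, 0, 0], 0],
  [[0, 0, 0], 0],
  [[0, 0, 0], 0],
])

```text
clock: 31.75
tool_pos: [0.3428, 0.1306, 0.4343]
orientation: [-179.3, 27.4, -178.1]
force: [0.7, -0.1, -0.3]
opening: 0.0394
gripper_force: 0.0
```

Run:
```python
from h import *
B=np.array([.608,.1394,.247])
def black(s):
    u=proj(s,B+[-.058,0,.003])[0].astype(int);c=s["color"][u[1]-14:u[1]+15,u[0]-12:u[0]+13].max(2)
    w=np.clip(90.-c,0,None);yy,xx=np.mgrid[:c.shape[0],:c.shape[1]];return ((w*xx).sum()/w.sum()+u[0]-12).round(2),((w*yy).sum()/w.sum()+u[1]-14).round(2)
for i in range(6):print([black(ctrl.snapshot(n)) for n in("top","side")],[ (proj(ctrl.snapshot(n),B+[-.053,0,-.006])[0]).round(1).tolist() for n in("top","side")] if i==0 else "")
print(ctrl.get_obs()["clock"])
s=ctrl.snapshot("side");im=cv2.resize(s["color"][160:256,170:298,::-1],(800,600),interpolation=cv2.INTER_CUBIC);cv2.imwrite("pics/k.png",im)
```

```text
[(np.float64(224.87), np.float64(184.61)), (np.float64(242.23), np.float64(208.77))] [[225.4, 185.8], [243.1, 208.0]]
[(np.float64(224.86), np.float64(184.61)), (np.float64(242.22), np.float64(208.79))] 
[(np.float64(224.86), np.float64(184.63)), (np.float64(242.23), np.float64(208.78))] 
[(np.float64(224.85), np.float64(184.61)), (np.float64(242.23), np.float64(208.78))] 
[(np.float64(224.86), np.float64(184.6)), (np.float64(242.22), np.float64(208.79))] 
[(np.float64(224.86), np.float64(184.6)), (np.float64(242.22), np.float64(208.8))] 
32.45
```

View pics/k.png

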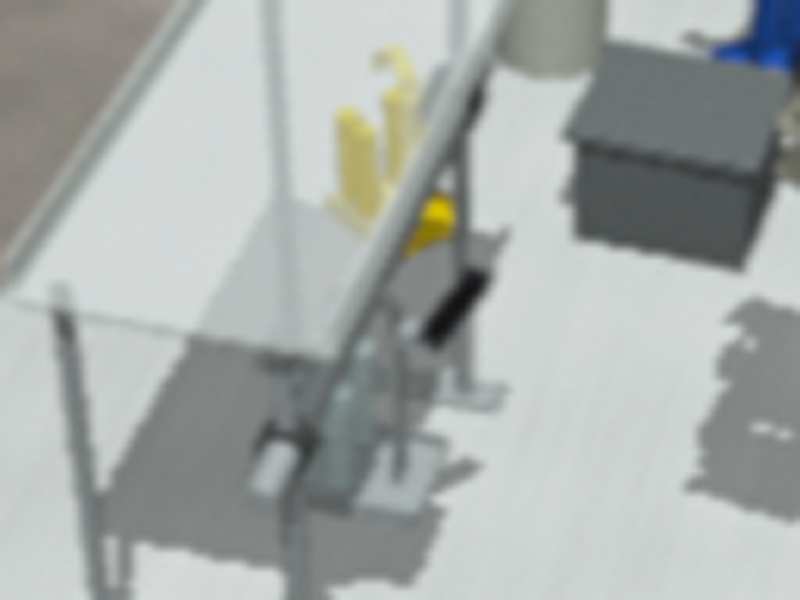

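The carrier hangs upright with its black handle at about (455,305). It is motionless within 0.03 px, and the gripper is well clear.

```bash
python3 -c "
from plant import ctrl
print(ctrl.close_job())"
```

```text
the job is handed in; nothing more can be done
None
```

The carrier was hooked on near the right post, slid left until its hook dropped about 6–7 mm into the neck, and released; it hangs there still and upright, the arm never went near the flasks or jug, and the job is handed in at about 32 s.

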